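Wring a ceramic gauge block onto the reference flat

ROBOT

A 6-joint arm with a two-finger parallel gripper is mounted at the origin on a cart in front of the work surface, level with it; the furniture and walls round the work are solid. World frame = base frame: x ahead of the robot, y to its left, z up, the work surface at z = 0. Lengths are in mm, angles in rad, forces in N, time in s.
With the tool pointing down it reaches from about 350 to 775 mm from the base axis. Payload 7.3 kg.
Tool frame: the origin (TCP) lies at the very end of the fingers, on their centre line; the grasp point (between the pads) lies 19 mm behind it; x points along the fingers, y is the direction in which the jaws open and shut, and the axes are right-handed (so a half turn about x gives the same grasp; the last joint's range is limited). The gripper opens to 92 mm and grips with 3 to 60 N. Pads are 19 mm wide; open, the fingers measure 130 mm over their backs; the gripper's body (75 mm by 190 mm) begins 47 mm behind the grasp point.
Start: joints at [-1.389, 0.342, 1.524, -0, 1.275, -0.146], TCP at [169.052, -497.058, 226.741] pointing down, gripper open.
Joint ranges: [-2.53, 2.53], [-0.77, 2.02], [0.04, 2.7], [-1, 4.14], [0.28, 2.66], [-3.11, 3.11]. Speed limits (rad/s): [2.57, 2.57, 3.14, 3.14, 3.14, 3.14].

INTERFACE

Orientations are given as [roll, pitch, yaw] about the fixed x, y, z axes, in that order (R = Rz(yaw) Ry(pitch) Rx(roll)).
In Python, from plant import bot gives the robot as it stands.
- The arm moves only by the tool step_arm, never from a script. Its argument "targets" is a list that holds one entry, the list of rows, each a list of 4 numbers: the shift along the tool's x, y, z in m, then the turn about the tool's x in degrees. A call has exactly 5 rows; each row is the pose to reach, as a shift and turn from the pose measured when the call began, along the tool's axes at that moment; what a row does not reach only later rows make up. A row lasts 1/12 s, in which the tool goes at most 41.7 mm and 7.16 degrees, less where a joint would pass 70% of its speed; a pose out of reach is approached as far as the arm can. A call with a gripper value outside its range is refused whole. "jaw" is the closure, from 0 (fully open) to 1 (shut), set as the call begins (left out, the last holds). The fingers move at their own pace and stop on an object; the grip force is fixed at half the most. Time passes only in rows, so rows that repeat a pose let the fingers close, or fill a call up. It gives the time, the measured TCP pose, the force and the opening at its end, in the units of the state.
- bot.get_obs(): the state, without advancing time (a new reading comes with each control period).
- bot.capture(name): name is "scene" or "side" or "wrist"; returns a dict with "color" (400x640x3 uint8, red, green, blue), "depth" (400x640 float32, mm along the optical axis (not along the pixel's ray), 0 where there is no reading), "fov_y" (degrees; the focal length in pixels is half the picture's height over the tangent of half this angle, whatever the lens; pixels are square), "cx", "cy" (the principal point, pixels), "rvec" (rotation vector, rad) and "tvec" (3), from world to camera coordinates, as OpenCV has them. Camera axes: x right, y down, z forward; pixel columns grow to the right and rows downward; lengths in mm; the calibration is good to about 2 mm. A picture is of the moment at which its call begins.
- bot.close_job(): hands the job in, once; it reports no verdict.
The state is a dict: "time": time; "joint_positions": joint angles; "dq": joint speeds; "tau": joint torques, N m; "tool_pos": TCP position; "tcp_rot": TCP orientation; "contact_force": force on the tool from outside, world axes, zero at the start; "moment": the same for the moment, N m; "grip_width": finger opening in mm.
Only numpy, scipy, OpenCV 4.12 (cv2) and the standard library are available. Lean on these libraries where they do the work, as an engineer would, in place of code of your own. Each camera call takes 0.05 s, during which the arm holds its last target. There are 200 camera calls.

TASK

Wring the white ceramic block onto the bright steel flat of the blue stand: set it on the flat overlapping by about half to two thirds of its length, its free end sticking out over the side away from the end stop, then slide it along without lifting it until it meets the end stop and its edges are flush with the flat all round. Then swing the brass keeper fully over the end of the block, and leave the dark steel block, the dish and the beaker where they are.

Things in the scene. Friction and masses are not known exactly. Their poses are not given: they have to be found in the camera images.
- white_block: glossy white ceramic gauge block, 100 x 40 x 20 mm (its x, y, z), 0.2 to 0.45 kg, loose, lying flat on the worktop; origin at the centre of its underside, x along its length (both ends are alike), z up
- dark_block: dark steel spare block, 80 x 40 x 20 mm, loose, lying flat; not used, leave it; origin at the centre of its underside. The two blocks' places may be swapped
- stand: wringing stand fixed to the worktop: blue foot plate 172 x 84 x 12 mm (from x = -75 to +97 mm), on it the bright steel flat 100 x 40 x 20 mm centred on the origin, with its top 32 mm above the worktop, and at its +x end an aluminium end stop, 28 mm long, 40 mm wide, whose face stands at x = +50 mm and whose top is 48 mm above the worktop; origin on the worktop under the centre of the flat, x along the flat towards the end stop, y to the left of that, z up
- flat_top (a point): centre of the upper face of the steel flat (axes as the stand). The white block fits it exactly: wrung home, the centre of its underside lies here, with its length along x and one end against the stop. The block is slid towards +x
- keeper (a joint): brass keeper arm on top of the end stop, hinged about the vertical: 0 points to the stand's +y (parked at the side), grows counter-clockwise from above to 1.6 (its limit); at about 1.57 it points to the stand's -x, lying over the end of the block. Starts between 0 and 0.3; stays where it is left, about 1 N at its pin turns it
- keeper_pivot (a point): on the keeper's hinge axis, 64 mm ahead (+x) of the flat's centre, at the arm's underside, 55 mm above the worktop (3 mm above a block lying on the flat); the arm is 16 mm wide, 8 mm thick and ends 51 mm from the axis
- keeper_pin (a point): centre of the top of the black upright round pin on the keeper, 13 mm in diameter, 30 mm tall above the arm's upper side, 42 mm from the hinge axis; its top is 93 mm above the worktop. Pinch it or push it to turn the keeper
- dish: clear petri dish, 92 mm wide, 16 mm high, loose bystander; origin at the centre of its underside
- beaker: small glass beaker, 56 mm wide, 58 mm high, loose bystander; origin at the centre of its underside

How it is judged (in metres and radians):
On the way, in this order (a step that is already met when the one before it is completed fails the run):
1. the white block lies flat on the steel flat, overlapping by part of its length only: 20 to 75 mm short of home along the flat, within 12 mm sideways (x of white_block in the frame of flat_top between -0.075 and -0.02 m and y of white_block in the frame of flat_top between -0.012 and 0.012 m and z of white_block in the frame of flat_top between -0.004 and 0.004 m and angle between white_block's own z axis and vertical below 0.08 rad and contact force between white_block and stand above 0.3 N), for 0.1 s.
2. it has been slid home: against the end stop and flush with the flat all round (x of white_block in the frame of flat_top between -0.003 and 0.003 m and y of white_block in the frame of flat_top between -0.004 and 0.004 m and z of white_block in the frame of flat_top between -0.0025 and 0.0025 m and angle between white_block's own z axis and vertical below 0.04 rad and contact force between white_block and stand above 0.3 N and angle between the x axis of white_block and the x axis of flat_top, either way round below 0.06 rad), for 0.2 s.
3. the keeper is swung over the end of the block (all of step 2 and value of joint keeper above 1.4 rad), for 0.2 s.
At the end, for the whole second after the job is handed in: The white block lies at rest in full contact on the steel flat: its end within 3 mm of the stop, sides within 4 mm of flush, square within 0.06 rad, level (0.04 rad, within 2.5 mm of the face); the keeper is turned over it (joint above 1.4 rad) (all of step 3 and linear speed of white_block below 0.01 m/s and angular speed of white_block below 0.05 rad/s); the robot touches nothing.
It fails at once if the block is lowered from above or lifted within the last 18 mm before home, instead of being slid there in contact (x of white_block in the frame of flat_top between -0.018 and 0.06 m and y of white_block in the frame of flat_top between -0.03 and 0.03 m and z of white_block in the frame of flat_top between 0.004 and 0.02 m).
It fails at once if the dark block is moved more than 30 mm (distance of dark_block from where it was at the start of the episode above 0.03 m).
It fails at once if the dish is moved more than 30 mm (distance of dish from where it was at the start of the episode above 0.03 m).
It fails at once if the beaker is moved more than 30 mm (distance of beaker from where it was at the start of the episode above 0.03 m).
It also fails if it takes over 51 s, if anything falls off the work surface, if the arm or the gripper's body presses on something with over 40 N, if the wrist force passes 120 N, or if a joint passes its speed limit or range.

## Working session

There is one attempt and no reset: what is moved stays moved. The work goes in short steps, Python scripts to look and compute and a tool call to move; the robot and the scene stay as the last step left them, time stands still between calls to the robot, and variables do not carry over. Pictures are saved under pics/ and viewed, about 8 in all and at most 12, crops included, and the job is handed in when it is done.

Besides the shell and the picture viewer there is one more tool, called after "Call:" by a JSON object that holds its "name" and its "arguments", one argument or row to a line. step_arm: Moves the arm, as the interface text tells. Its arguments: {"type":"object","properties":{"targets":{"type":"array","items":{"type":"array","items":{"type":"array","items":{"type":"number"}}}},"jaw":{"type":"number"}},"required":["targets"]}

```bash
mkdir -p pics; ls; cat > h.py <<'E'
import numpy as np, cv2
from plant import bot
def cap(n):
    c=bot.capture(n); c['f']=200/np.tan(np.radians(c['fov_y'])/2)
    c['R']=cv2.Rodrigues(np.array(c['rvec'],float))[0]; c['t']=np.array(c['tvec'],float).ravel(); return c
def cast(c,uv,z):
    uv=np.atleast_2d(np.array(uv,float)); d=np.c_[(uv[:,0]-c['cx'])/c['f'],(uv[:,1]-c['cy'])/c['f'],np.ones(len(uv))]@c['R']
    o=-c['R'].T@c['t']; return o+d*((z-o[2])/d[:,2])[:,None]
def proj(c,P):
    q=np.atleast_2d(P)@c['R'].T+c['t']; return q[:,:2]/q[:,2:]*c['f']+[c['cx'],c['cy']]
def cloud(c):
    v,u=np.mgrid[0:400,0:640]; z=c['depth']
    p=np.stack([(u-c['cx'])/c['f']*z,(v-c['cy'])/c['f']*z,z],-1); return (p-c['t'])@c['R']
def save(c,n): cv2.imwrite(f'pics/{n}.png',c['color'][...,::-1])
E
python3 - <<'E'
from h import *
s=cap('scene');save(s,'scene1');w=cap('side');save(w,'side1')
for c in(s,w):print(c['f'],-c['R'].T@c['t'],c['R'][2])
print(bot.get_obs())
cv2.imwrite('pics/both1.png',np.vstack([s['color'],w['color']])[...,::-1][:, :])
E
```

```text
pics
433.4674598210614 [ 54.13451003 657.53197411 511.04200299] [ 0.44966296 -0.78160151 -0.43232198]
371.9295427953219 [127.70376634 544.11151945 531.87596181] [ 0.42242154 -0.76776556 -0.48176353]
{'time': 0.1, 'joint_positions': array([-1.38898940e+00,  3.42643179e-01,  1.52488156e+00, -1.93912946e-05,
        1.27539921e+00, -1.46013830e-01]), 'dq': array([ 0.00015995,  0.00030844, -0.00249973, -0.00127571,  0.00087154,
       -0.0004396 ]), 'tau': array([ 2.26082935e-03, -4.32002592e+01, -2.44693530e+01,  7.19111832e-02,
        5.25515783e-02, -4.97936514e-05]), 'tool_pos': array([ 168.98525184, -496.69553415,  226.13351819]), 'tcp_rot': array([-1.70288187,  1.5694649 ,  1.76653721]), 'contact_force': array([ 0.67788489,  0.75188849, -0.94486314]), 'moment': array([ 0.05037224,  0.00841911, -0.05053565]), 'grip_width': 92.09404953875709}
```

View pics/scene1.png

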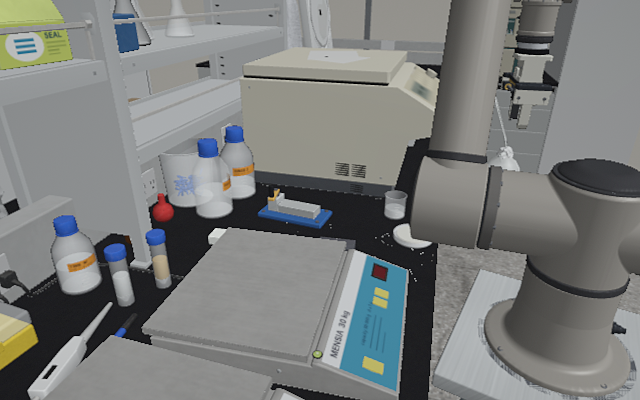

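View pics/side1.png

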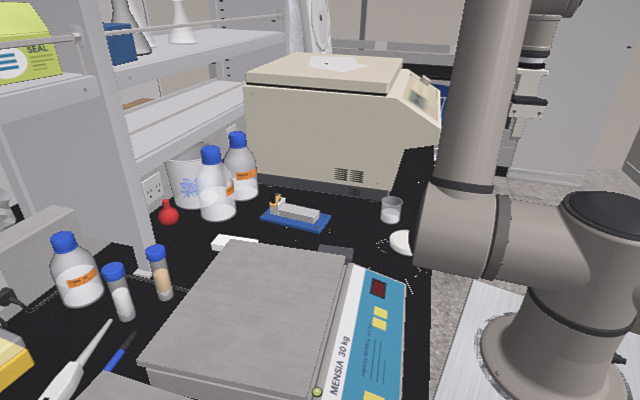

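The scene view shows the stand at (296,210), with its stop and keeper at the left end (272,205). The white block is at (218,237) and the dark block at (335,250), both partly hidden by the balance. The dish is at (405,240) and the beaker at (393,208).

```bash
python3 - <<'E'
from h import *
c=cap('side');P=cloud(c)
for n,(u,v) in dict(foot_l=(262,216),foot_r=(322,228),flat=(300,214),pin=(277,200),white=(235,241),whiteL=(216,241),dark=(335,251),beaker=(391,220),dish=(400,243),bal=(290,290),bal_far=(330,245),bottle1=(215,205),bottle2=(240,190),red=(168,215),cent=(300,180),tube=(155,275)).items(): print(n,P[v,u].round(0))
E
```

```text
foot_l [ 679. -107.   14.]
foot_r [ 522. -152.    6.]
flat [ 581. -141.   34.]
pin [ 643. -127.   64.]
white [596.  82.  79.]
whiteL [693.  46.  22.]
dark [438. -66.  20.]
beaker [ 378. -265.   17.]
dish [ 322. -177.   18.]
bal [416. 143.  78.]
bal_far [ 471. -103.    1.]
bottle1 [771. -36.  54.]
bottle2 [ 794. -155.   39.]
red [859.  40.  36.]
cent [ 675. -284.   48.]
tube [663. 228.  65.]
```

```bash
cat >> h.py <<'E'
from scipy.spatial.transform import Rotation as Ro
def tool():
    o=bot.get_obs(); return o['tool_pos'],Ro.from_euler('xyz',o['tcp_rot']).as_matrix(),o
def go(x,y,z):
    p,R,o=tool(); print('shift m',(R.T@(np.array([x,y,z])-p)/1000).round(4),'from',p.round(1))
def turn(ang):  # world angle of tool y axis (mod 180) -> deg turn about tool x
    p,R,o=tool(); a=np.degrees(np.arctan2(R[1,1],R[0,1])); s=np.sign(R[2,0]); d=((ang-a)+90)%180-90; print('y axis at',a.round(2),'turn deg',(s*d).round(2),'q6',o['joint_positions'][5].round(2))
E
python3 - <<'E'
from h import *
c=cap('side');P=cloud(c);m=(P[...,1]<-200)&(P[...,2]>80)&(P[...,0]>250)&(P[...,0]<1000)&(c['depth']>0)
Q=P[m];Q=Q[Q[:,0]>350];
v,u=np.nonzero(m&(P[...,0]>350))
for a in range(360,460,10):
  s=(u==a); 
  if s.any(): print(a,Q[s[:len(Q)]].min(0).round(),Q[s].max(0).round())
p,R,o=tool();print(R.round(3));go(600,-40,330);turn(0)
E
```

```text
360 [ 499. -699.   81.] [ 695. -317.  349.]
370 [ 473. -723.   82.] [ 668. -325.  348.]
380 [ 447. -723.   82.] [ 631. -331.  347.]
390 [ 420. -723.   83.] [ 595. -337.  347.]
400 [ 401. -747.  151.] [ 568. -345.  347.]
410 [ 381. -764.  189.] [ 533. -350.  308.]
420 [ 357. -722.  196.] [ 483. -357.  295.]
430 [ 352. -787.  264.] [ 463. -397.  289.]
440 [  352. -3018.    86.] [ 998. -506.  269.]
450 [  879. -3053.    80.] [  963. -2944.   512.]
[[-0.     0.322 -0.947]
 [ 0.001 -0.947 -0.322]
 [-1.    -0.001 -0.   ]]
shift m [-0.1034 -0.2938 -0.5551] from [ 169.  -496.8  226.3]
y axis at -71.22 turn deg -71.22 q6 -0.15
```

Call:
{"name": "step_arm", "arguments": {
  "targets": [
    [[-0.007,-0.026,-0.026,0],[-0.014,-0.053,-0.052,0],[-0.021,-0.08,-0.079,0],[-0.028,-0.106,-0.105,0],[-0.034,-0.132,-0.131,0]]
  ]
}}

```text
time: 0.62
tool_pos: [250.9, -328.0, 260.7]
tcp_rot: [-1.873, 1.57, 1.596]
contact_force: [1.4, -0.7, 0.3]
grip_width: 91.5
```

```bash
python3 - <<'E'
from h import *
go(600,-50,330);turn(0)
E
```

```text
shift m [-0.069  -0.1511 -0.42  ] from [ 250.9 -328.   260.7]
y axis at -71.25 turn deg -71.25 q6 0.14
```

Call:
{"name": "step_arm", "arguments": {
  "targets": [
    [[-0.006,-0.013,-0.037,0],[-0.012,-0.026,-0.074,0],[-0.018,-0.04,-0.111,0],[-0.024,-0.053,-0.147,0],[-0.03,-0.066,-0.184,0]]
  ]
}}

```text
time: 1.03
tool_pos: [404.9, -204.8, 291.2]
tcp_rot: [-2.031, 1.57, 1.437]
contact_force: [0.3, -0.4, -1.1]
grip_width: 91.8
```

Call:
{"name": "step_arm", "arguments": {
  "targets": [
    [[-0.006,-0.013,-0.037,0],[-0.012,-0.026,-0.074,0],[-0.018,-0.04,-0.111,0],[-0.024,-0.053,-0.147,0],[-0.03,-0.066,-0.184,0]]
  ]
}}

```text
time: 1.45
tool_pos: [559.1, -81.5, 321.5]
tcp_rot: [-1.71, 1.57, 1.759]
contact_force: [0.4, -1.7, 0.7]
grip_width: 91.8
```

```bash
python3 - <<'E'
from h import *
c=cap('wrist');save(c,'w1');print(-c['R'].T@c['t'],c['R'][2],c['f']);go(600,-50,330)
E
```

```text
[631.35085838 -56.06405308 479.43190973] [-0.27014418 -0.09114802 -0.95849578] 344.2144646609658
shift m [-0.0081 -0.014  -0.0434] from [563.6 -77.3 321.6]
```

View pics/w1.png

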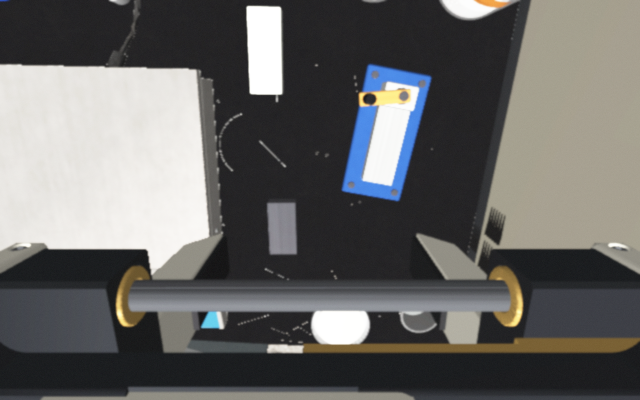

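The wrist view shows the white block at (265,50), the stand with its flat at (387,145), the end stop at (400,96), the keeper pin at (370,99), and the dark block at (282,228). Everything I need is visible.

```bash
cat > meas.py <<'E'
from h import *
def rect(c,mask,z,name):
    cs=cv2.findContours(mask.astype(np.uint8),cv2.RETR_EXTERNAL,cv2.CHAIN_APPROX_NONE)[0]
    k=max(cs,key=cv2.contourArea); P=cast(c,k[:,0,:],z)[:,:2]
    (x,y),(a,b),t=cv2.minAreaRect(P.astype(np.float32))
    if a<b:a,b,t=b,a,t+90
    t=(t+90)%180-90
    print(name,'centre',round(x,1),round(y,1),'size',round(a,1),round(b,1),'yaw',round(t,2)); return x,y,t
def box(m,u0,u1,v0,v1):
    o=np.zeros_like(m);o[v0:v1,u0:u1]=m[v0:v1,u0:u1];return o
E
python3 - <<'E'
from meas import *
c=cap('wrist');I=c['color'].astype(int);lo=I.min(2);hsv=cv2.cvtColor(c['color'],cv2.COLOR_RGB2HSV)
rect(c,box(lo>150,240,292,0,105),20,'white')
rect(c,box(lo>200,355,415,80,190),32,'flat+stop')
blue=(hsv[...,1]>120)&(abs(hsv[...,0].astype(int)-108)<15)
rect(c,box(blue,335,440,55,205),12,'foot (172x84, centre at +11)')
rect(c,box((lo>60)&(lo<170),262,300,195,258),20,'dark')
m=box(hsv[...,2]<40,358,382,90,108);n,l,s,ce=cv2.connectedComponentsWithStats(m.astype(np.uint8))
print(s,ce);print('pin',cast(c,ce,93))
P=cloud(c);print('bal edge',P[100:200,195:214][...,:].reshape(-1,3)[::200].round(), P[50,265],P[150,387])
E
```

```text
white centre 657.2 24.6 size 100.8 41.9 yaw 17.28
flat+stop centre 611.5 -157.0 size 128.5 42.2 yaw 7.25
foot (172x84, centre at +11) centre 608.0 -156.3 size 173.1 86.3 yaw 8.32
dark centre 440.6 -64.3 size 78.7 41.3 yaw 18.97
[[     0      0    640    400 255950]
 [   358     90      6     18     38]
 [   367    101      4      6     12]] [[319.49173667 199.51980465]
 [359.81578947  96.47368421]
 [368.08333333 103.33333333]]
pin [[ 524.37925911  -89.9352193    93.        ]
 [ 648.40742055  -93.38157329   93.        ]
 [ 644.62986005 -104.408214     93.        ]]
bal edge [[585.  79.  78.]
 [575.  72.  56.]
 [563.  73.  78.]
 [553.  63.  66.]
 [540.  66.  78.]
 [530.  55.  68.]
 [516.  59.  77.]
 [506.  47.  70.]
 [491.  52.  77.]
 [480.  39.  71.]] [664.62663859  29.7942379   18.62958192] [ 599.2353571  -157.4318624    31.23946469]
```

```bash
python3 - <<'E'
from h import *
c=cap('wrist');P=cloud(c)
print(cast(c,[[0,66],[100,67],[198,69],[205,150],[212,230]],78).round(1)); 
for v in(58,62,66,70,74,78,82,90):print(v,[P[v,u].round(0).tolist() for u in(120,180,197,204,210)])
go(666,27,150);turn(107.3)
# fingers/obstacles near white block
E
```

```text
[[547.9 286.   78. ]
 [582.5 182.4  78. ]
 [615.4  80.5  78. ]
 [531.   52.2  78. ]
 [435.9  20.1  78. ]]
58 [[595.0, 189.0, 30.0], [617.0, 132.0, -1.0], [625.0, 111.0, -1.0], [628.0, 103.0, -0.0], [630.0, 95.0, 0.0]]
62 [[590.0, 189.0, 29.0], [613.0, 131.0, -0.0], [620.0, 110.0, -0.0], [623.0, 101.0, -0.0], [625.0, 94.0, 0.0]]
66 [[586.0, 187.0, 32.0], [608.0, 130.0, 0.0], [615.0, 109.0, -1.0], [618.0, 100.0, 0.0], [621.0, 93.0, 0.0]]
70 [[587.0, 161.0, 79.0], [603.0, 129.0, -0.0], [610.0, 107.0, 0.0], [613.0, 99.0, 0.0], [616.0, 91.0, 0.0]]
74 [[583.0, 160.0, 79.0], [604.0, 98.0, 77.0], [610.0, 80.0, 78.0], [608.0, 97.0, 1.0], [611.0, 91.0, -1.0]]
78 [[578.0, 160.0, 77.0], [600.0, 97.0, 78.0], [606.0, 80.0, 77.0], [604.0, 97.0, -1.0], [606.0, 90.0, -1.0]]
82 [[574.0, 159.0, 78.0], [596.0, 96.0, 78.0], [602.0, 78.0, 78.0], [602.0, 80.0, 50.0], [603.0, 81.0, 25.0]]
90 [[566.0, 157.0, 79.0], [587.0, 94.0, 78.0], [594.0, 76.0, 79.0], [594.0, 77.0, 53.0], [594.0, 77.0, 29.0]]
shift m [ 0.1706 -0.0675 -0.1361] from [559.3 -81.2 320.5]
y axis at -71.03 turn deg 1.67 q6 0.96
```

Call:
{"name": "step_arm", "arguments": {
  "targets": [
    [[0.025,-0.009,-0.021,0.5],[0.05,-0.018,-0.042,1.0],[0.08,-0.027,-0.063,1.7],[0.1,-0.036,-0.084,1.7],[0.12,-0.045,-0.105,1.7]]
  ]
}}

```text
time: 2.02
tool_pos: [643.4, -4.9, 198.8]
tcp_rot: [-0.6, 1.568, 2.841]
contact_force: [0.0, -1.2, 0.8]
grip_width: 91.6
```

```bash
python3 - <<'E'
from meas import *
go(684,33,80);turn(107.3)
c=cap('wrist');save(c,'w2');I=c['color'].astype(int);lo=I.min(2)
n,l,s,ce=cv2.connectedComponentsWithStats((lo>150).astype(np.uint8))
q=proj(c,[[657,25,20]])[0];print(q);k=l[int(q[1]),int(q[0])];print(s[k]);rect(c,l==k,20,'white')
E
```

```text
shift m [ 0.1187 -0.024  -0.0503] from [643.4  -4.9 198.8]
y axis at -72.82 turn deg -0.12 q6 1.14
[295.12311307 151.58283443]
[ 273   98   45  103 4248]
white centre 657.5 24.5 size 100.7 40.8 yaw 17.74
```

Call:
{"name": "step_arm", "arguments": {
  "targets": [
    [[0.03,-0.006,-0.013,0.3],[0.06,-0.012,-0.026,0.3],[0.09,-0.019,-0.04,0.3],[0.12,-0.024,-0.05,0.3],[0.135,-0.024,-0.05,0.3]]
  ]
}}

```text
time: 2.48
tool_pos: [681.9, 36.8, 54.4]
tcp_rot: [-0.589, 1.557, 2.85]
contact_force: [-1.4, -0.3, -0.3]
grip_width: 92.1
```

```bash
python3 - <<'E'
from h import *
go(684,33,6);turn(107.7)
E
```

```text
shift m [ 0.0483  0.0046 -0.0014] from [681.9  36.8  54.4]
y axis at -72.99 turn deg -0.69 q6 1.21
```

Call:
{"name": "step_arm", "arguments": {
  "targets": [
    [[0.012,0.004,-0.001,0],[0.024,0.004,-0.001,0],[0.034,0.004,-0.001,0],[0.044,0.004,-0.001,0],[0.045,0.004,-0.001,0]]
  ]
}}

```text
time: 2.9
tool_pos: [682.5, 32.9, 7.9]
tcp_rot: [-0.556, 1.555, 2.882]
contact_force: [0.1, 0.1, 0.7]
grip_width: 91.9
```

Call:
{"name": "step_arm", "arguments": {
  "targets": [
    [[0,0,0,0],[0,0,0,0],[0,0,0,0],[0,0,0,0],[0,0,0,0]]
  ],
  "jaw": 0.65
}}

```text
time: 3.32
tool_pos: [682.9, 33.0, 8.7]
tcp_rot: [-0.571, 1.556, 2.867]
contact_force: [-1.5, -0.1, 0.7]
grip_width: 62.8
```

Call:
{"name": "step_arm", "arguments": {
  "targets": [
    [[0,0,0,0],[0,0,0,0],[0,0,0,0],[0,0,0,0],[0,0,0,0]]
  ],
  "jaw": 0.8
}}

```text
time: 3.73
tool_pos: [683.1, 32.9, 8.9]
tcp_rot: [-0.569, 1.557, 2.869]
contact_force: [-0.0, -0.9, 1.8]
grip_width: 39.6
```

Call:
{"name": "step_arm", "arguments": {
  "targets": [
    [[0,0,0,0],[0,0,0,0],[0,0,0,0],[0,0,0,0],[0,0,0,0]]
  ]
}}

```text
time: 4.15
tool_pos: [683.1, 32.9, 8.9]
tcp_rot: [-0.569, 1.557, 2.869]
contact_force: [-0.5, 0.4, 0.7]
grip_width: 39.5
```

```bash
python3 - <<'E'
from h import *
p,R,o=tool();print(R.round(4),o['tool_pos'],o['grip_width'],o['contact_force']);turn(98.3)
E
```

```text
[[-0.0135  0.2919 -0.9564]
 [ 0.0038 -0.9564 -0.292 ]
 [-0.9999 -0.0076  0.0118]] [683.08013336  32.86140862   8.85033196] 39.49589172860505 [-0.54549989  0.35475839  0.65975538]
y axis at -73.03 turn deg 8.67 q6 1.21
```

Call:
{"name": "step_arm", "arguments": {
  "targets": [
    [[-0.012,0,0,0],[-0.03,0,0,0],[-0.055,0,0,0],[-0.08,0,0,0],[-0.1,0,0,0]]
  ]
}}

```text
time: 4.57
tool_pos: [684.6, 32.6, 111.1]
tcp_rot: [-0.594, 1.558, 2.844]
contact_force: [1.2, 0.7, -3.6]
grip_width: 39.8
```

```bash
python3 - <<'E'
from h import *
go(590,-60,150);turn(98.2)
E
```

```text
shift m [-0.0381  0.0607  0.1179] from [684.6  32.6 111.1]
y axis at -73.02 turn deg 8.78 q6 1.21
```

Call:
{"name": "step_arm", "arguments": {
  "targets": [
    [[-0.008,0.012,0.023,2],[-0.016,0.024,0.047,4],[-0.024,0.036,0.07,6],[-0.032,0.048,0.094,8],[-0.038,0.06,0.118,8.8]]
  ]
}}

```text
time: 4.98
tool_pos: [588.7, -60.0, 151.0]
tcp_rot: [-0.447, 1.558, 2.836]
contact_force: [0.1, -0.8, -1.9]
grip_width: 39.6
```

Call:
{"name": "step_arm", "arguments": {
  "targets": [
    [[0,0,0,0],[0,0,0,0],[0,0,0,0],[0,0,0,0],[0,0,0,0]]
  ]
}}

```text
time: 5.4
tool_pos: [589.1, -59.2, 150.6]
tcp_rot: [-0.461, 1.557, 2.823]
contact_force: [0.1, -0.5, -3.6]
grip_width: 39.9
```

```bash
python3 - <<'E'
from meas import *
c=cap('wrist');save(c,'w3');I=c['color'].astype(int);lo=I.min(2);hsv=cv2.cvtColor(c['color'],cv2.COLOR_RGB2HSV)
blue=(hsv[...,1]>120)&(abs(hsv[...,0].astype(int)-108)<15)
rect(c,blue,12,'foot')
print(proj(c,[[597.3,-158.3,32]]));turn(98.2);go(590,-60,150)
E
```

```text
foot centre 615.7 -154.5 size 156.4 85.5 yaw 8.27
[[439.62120088 194.95074821]]
y axis at -81.84 turn deg -0.04 q6 1.2
shift m [ 0.0005  0.0009 -0.0009] from [589.  -59.2 150.5]
```

View pics/w3.png

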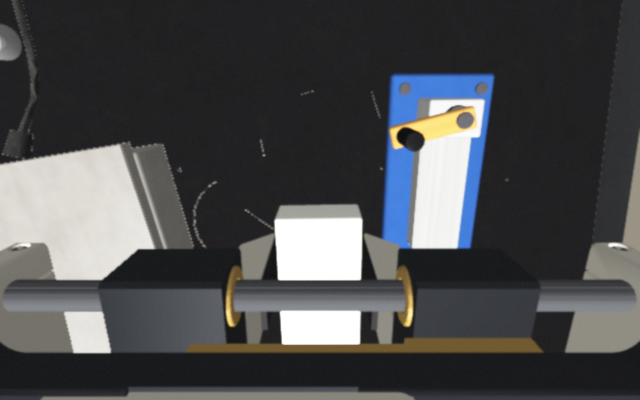

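The block is held square between the pads. The stand fills x 385–492, with the flat's top spanning roughly x 417–467 below the keeper and the pin at (412,140).

```bash
python3 - <<'E'
from meas import *
c=cap('wrist');I=c['color'].astype(int);lo=I.min(2)
for v in(180,210,235):print(v,lo[v,405:480].tolist())
hsv=cv2.cvtColor(c['color'],cv2.COLOR_RGB2HSV)
blue=(hsv[...,1]>120)&(abs(hsv[...,0].astype(int)-108)<15)
# foot edges: left/right fit, far edge
L=[];Rr=[]
for v in range(95,235,5):
    u=np.nonzero(blue[v,370:510])[0]+370; L.append([u[0]-.5,v]);Rr.append([u[-1]+.5,v])
for n,E in(('L',L),('R',Rr)):
    P=cast(c,E,12)[:,:2];k=np.polyfit(P[:,0],P[:,1],1);print(n,'yaw',np.degrees(np.arctan(k[0])),'y at x=597.3',np.polyval(k,597.3))
F=[[u,np.nonzero(blue[60:110,u])[0][0]+59.5] for u in range(400,485,5)]
print('far edge',cast(c,F,12)[:,:2].mean(0))
E
```

```text
180 [70, 69, 70, 71, 73, 78, 99, 114, 118, 118, 117, 135, 191, 231, 239, 240, 241, 241, 241, 242, 243, 242, 241, 242, 244, 244, 243, 241, 240, 241, 242, 243, 245, 245, 244, 242, 241, 240, 240, 241, 241, 242, 242, 242, 242, 242, 243, 243, 242, 241, 241, 241, 242, 242, 243, 243, 243, 244, 243, 240, 203, 121, 75, 69, 69, 69, 69, 69, 69, 68, 70, 68, 67, 63, 49]
210 [71, 73, 74, 81, 103, 115, 119, 119, 124, 158, 211, 235, 240, 241, 242, 242, 243, 243, 243, 242, 243, 243, 244, 243, 241, 240, 240, 241, 243, 244, 244, 243, 242, 241, 240, 240, 241, 242, 242, 241, 241, 241, 242, 242, 242, 241, 241, 241, 241, 241, 241, 243, 244, 244, 244, 241, 214, 135, 79, 69, 68, 69, 70, 71, 69, 71, 72, 71, 68, 61, 50, 38, 34, 35, 32]
235 [72, 84, 103, 117, 120, 120, 129, 167, 218, 238, 241, 242, 242, 243, 243, 243, 243, 244, 245, 244, 244, 243, 242, 241, 241, 242, 244, 244, 243, 242, 241, 241, 241, 243, 243, 243, 242, 242, 242, 243, 243, 243, 242, 242, 242, 242, 241, 242, 243, 245, 245, 244, 241, 208, 121, 74, 71, 68, 69, 68, 69, 69, 68, 68, 69, 67, 56, 44, 37, 32, 33, 32, 33, 33, 32]
L yaw 3.357778689148932 y at x=597.3 -115.50713321871254
R yaw 8.328926111441671 y at x=597.3 -200.48304870853724
far edge [ 693.02321907 -141.40658652]
```

```bash
python3 - <<'E'
from meas import *
c=cap('wrist');lo=c['color'].min(2).astype(float)
A=[];B=[]
for v in range(160,242,2):
    r=lo[v];m=440
    i=m
    while r[i]>175:i-=1
    A.append([i+(175-r[i])/(r[i+1]-r[i]),v])
    j=m
    while r[j]>155:j+=1
    B.append([j-(155-r[j])/(r[j-1]-r[j]),v])
for n,E in(('L',A),('R',B)):
    P=cast(c,E,32)[:,:2];k=np.polyfit(P[:,0],P[:,1],1);print(n,'yaw',np.degrees(np.arctan(k[0])),'y at 597.3',np.polyval(k,597.3),'x range',P[:,0].min(),P[:,0].max())
# block in hand: top face at z = tcp_z+11
p,R,o=tool();E=[]
for v in(215,225,240,260):
    u=np.nonzero(lo[v,250:390]>225)[0]+250;E.append((v,u[0],u[-1]))
print(E,p)
z=p[2]+11.2
print([ (cast(c,[[a-.5,v]],z)[0,:2].round(1),cast(c,[[b+.5,v]],z)[0,:2].round(1)) for v,a,b in E])
E
```

```text
L yaw 8.271920739174854 y at 597.3 -137.97209844674694 x range 553.6535642736686 623.5885467277045
R yaw 8.362045038656891 y at 597.3 -178.56833864232357 x range 559.432126647251 629.2765820806595Traceback (most recent call last):
  File "<stdin>", line 17, in <module>
IndexError: index 0 is out of bounds for axis 0 with size 0
```

```bash
python3 - <<'E'
from meas import *
c=cap('wrist');lo=c['color'].min(2).astype(int);p,R,o=tool()
for v in(209,213,222,232):
    g=lo[v,265:375];d=np.diff(g);print(v,'L',265.5+np.argmax(d[:30]),'R',345.5+np.argmin(d[80:]) , g[::10].tolist())
w=lambda a:p+R@np.array(a,float)
for y in(-20,20):print(proj(c,[w([-11.2,y,-23]),w([8.8,y,-23])]).round(1))
print(lo[200:225,320].tolist())
a=np.radians(8.3);O=np.array([597.3,-158.3]);T=O+(-48+27)*np.array([np.cos(a),np.sin(a)]);go(*T,90);turn(98.3);print(T)
E
```

```text
209 L 277.5 R 359.5 [33, 34, 153, 154, 157, 154, 156, 153, 151, 153, 34]
213 L 276.5 R 360.5 [34, 40, 156, 155, 154, 155, 155, 154, 153, 154, 33]
222 L 273.5 R 361.5 [64, 246, 255, 255, 255, 255, 255, 255, 255, 255, 31]
232 L 274.5 R 361.5 [35, 230, 255, 255, 255, 255, 255, 255, 255, 255, 45]
[[276.7 217.4]
 [281.4 203.8]]
[[365.1 217.3]
 [360.1 203.8]]
[32, 32, 33, 45, 84, 133, 151, 153, 154, 154, 153, 154, 154, 155, 155, 156, 158, 170, 210, 244, 254, 255, 255, 255, 255]
shift m [0.0604 0.0994 0.0259] from [588.8 -59.5 150.6]
y axis at -81.86 turn deg -0.16 q6 1.2
[ 576.51995843 -161.33148022]
```

Call:
{"name": "step_arm", "arguments": {
  "targets": [
    [[0.005,0.022,0.006,0],[0.015,0.045,0.012,0],[0.03,0.07,0.018,0],[0.045,0.088,0.023,0],[0.06,0.1005,0.026,0]]
  ]
}}

```text
time: 6.02
tool_pos: [576.5, -164.3, 89.7]
tcp_rot: [-0.409, 1.558, 2.874]
contact_force: [0.1, 0.7, -2.2]
grip_width: 39.5
```

Call:
{"name": "step_arm", "arguments": {
  "targets": [
    [[0.01,0,0,0],[0.02,0,0,0],[0.03,0,0,0],[0.035,0,0,0],[0.038,0,0,0]]
  ]
}}

```text
time: 6.43
tool_pos: [575.9, -162.9, 51.0]
tcp_rot: [-0.43, 1.557, 2.854]
contact_force: [-0.6, 0.3, -2.9]
grip_width: 39.8
```

```bash
python3 - <<'E'
from h import *
go(576.7,-162.4,41.5);turn(98.3);print(tool()[1].round(4),bot.get_obs()['contact_force'])
c=cap('wrist');save(c,'w4')
E
```

```text
shift m [ 0.0095 -0.0004 -0.001 ] from [ 575.9 -162.9   51. ]
y axis at -81.83 turn deg -0.13 q6 1.03
[[-0.0133  0.142  -0.9898]
 [ 0.0039 -0.9898 -0.1421]
 [-0.9999 -0.0058  0.0126]] [-0.58622566  0.31449718 -2.8803706 ]
```

View pics/w4.png

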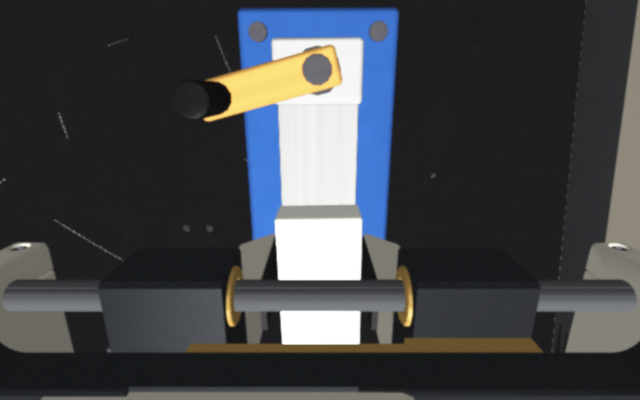

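The held block lines up with the flat: both are centred at about x=318.5, and their edges are parallel. The keeper is parked to the left with its pin at (197,100). Lowering to contact next.

Call:
{"name": "step_arm", "arguments": {
  "targets": [
    [[0.003,0,-0.001,0],[0.006,0,-0.001,0],[0.008,0,-0.001,0],[0.0095,0,-0.001,0],[0.0105,0,-0.001,0]]
  ]
}}

```text
time: 6.9
tool_pos: [576.9, -162.8, 40.8]
tcp_rot: [-0.434, 1.557, 2.85]
contact_force: [-2.3, 0.5, 7.3]
grip_width: 39.6
```

Call:
{"name": "step_arm", "arguments": {
  "targets": [
    [[0,0,0,0],[0.0003,0,0,0],[0.0006,0,0,0],[0.0006,0,0,0],[0.0006,0,0,0]]
  ]
}}

```text
time: 7.32
tool_pos: [577.2, -162.9, 40.8]
tcp_rot: [-0.432, 1.558, 2.852]
contact_force: [-1.2, 0.7, 4.6]
grip_width: 39.8
```

Call:
{"name": "step_arm", "arguments": {
  "targets": [
    [[0,0,0,0],[0,0,0,0],[0,0,0,0],[0,0,0,0],[0,0,0,0]]
  ],
  "jaw": 0.3
}}

```text
time: 7.73
tool_pos: [577.1, -162.9, 40.6]
tcp_rot: [-0.429, 1.558, 2.855]
contact_force: [-1.2, -0.1, 0.3]
grip_width: 63.6
```

Call:
{"name": "step_arm", "arguments": {
  "targets": [
    [[0,0,0,0],[0,0,0.008,0],[0,0,0.017,0],[0,0,0.026,0],[0,0,0.032,0]]
  ]
}}

```text
time: 8.15
tool_pos: [544.1, -167.5, 40.9]
tcp_rot: [-0.43, 1.557, 2.853]
contact_force: [0.7, -0.5, -0.8]
grip_width: 64.0
```

```bash
python3 - <<'E'
from meas import *
turn(98.3);print(tool()[1].round(4),bot.get_obs()['contact_force'])
c=cap('wrist');lo=c['color'].min(2).astype(int)
for v in range(130,240,12):
  g=lo[v,240:400];i=np.nonzero(g>200)[0];print(v,i[0]+240,i[-1]+240) if len(i) else 0
go(545,-167.3,41.5);print(proj(c,[[549.8+49.5,-165.2+7.2,52]]))
E
```

```text
y axis at -81.85 turn deg -0.15 q6 1.0
[[-0.0131  0.1417 -0.9898]
 [ 0.0039 -0.9899 -0.1418]
 [-0.9999 -0.0057  0.0125]] [ 0.71389831 -0.4538447  -0.83346335]
130 298 312
154 273 363
166 274 363
178 275 363
190 275 363
202 276 362
214 277 362
226 277 362
238 278 362
shift m [-0.0006 -0.     -0.0017] from [ 543.3 -167.6   40.9]
[[316.90574717 144.56281036]]
```

Call:
{"name": "step_arm", "arguments": {
  "targets": [
    [[0,0,0,0],[0,0,0,0],[0,0,0,0],[0,0,0,0],[0,0,0,0]]
  ],
  "jaw": 0.8
}}

```text
time: 8.62
tool_pos: [543.7, -167.7, 41.0]
tcp_rot: [-0.413, 1.557, 2.871]
contact_force: [-0.4, 0.3, -0.0]
grip_width: 39.8
```

Call:
{"name": "step_arm", "arguments": {
  "targets": [
    [[0.0008,0,-0.004,0],[0.0008,0,-0.01,0],[0.0008,0,-0.017,0],[0.0008,0,-0.023,0],[0.0008,0,-0.028,0]]
  ]
}}

```text
time: 9.03
tool_pos: [570.6, -164.0, 40.9]
tcp_rot: [-0.343, 1.555, 2.942]
contact_force: [-9.0, -2.1, 13.0]
grip_width: 39.8
```

```bash
python3 - <<'E'
from meas import *
turn(98.3);p,R,o=tool();print(p,R.round(4),o['contact_force'])
a=np.radians(8.3);d=p[:2]-[597.3,-158.3];print('stand',d@[np.cos(a),np.sin(a)],d@[-np.sin(a),np.cos(a)])
c=cap('wrist');save(c,'w5')
E
```

```text
y axis at -81.83 turn deg -0.13 q6 1.02
[ 570.6285342  -163.97832229   40.91295068] [[-0.0159  0.1422 -0.9897]
 [ 0.0032 -0.9898 -0.1422]
 [-0.9999 -0.0055  0.0153]] [-9.00435853 -2.05475138 12.99037745]
stand -27.211804272035838 -1.7686548644109035
```

View pics/w5.png

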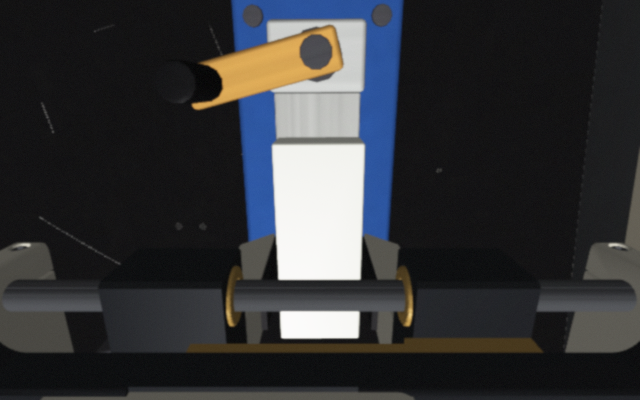

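The block (x 273–364) is aligned with the stop (268–365), and about 20 mm of flat is still showing at rows 92–138. Sliding on.

Call:
{"name": "step_arm", "arguments": {
  "targets": [
    [[0,0,-0.004,0],[0,0,-0.008,0],[0,0,-0.012,0],[0,0,-0.015,0],[0,0,-0.018,0]]
  ]
}}

```text
time: 9.5
tool_pos: [589.2, -161.3, 40.9]
tcp_rot: [-0.329, 1.555, 2.955]
contact_force: [-5.0, -0.7, 6.9]
grip_width: 39.9
```

Call:
{"name": "step_arm", "arguments": {
  "targets": [
    [[0,0,-0.0005,0],[0,0,-0.001,0],[0,0,-0.0015,0],[0,0,-0.002,0],[0,0,-0.0025,0]]
  ]
}}

```text
time: 9.92
tool_pos: [590.8, -161.1, 41.0]
tcp_rot: [-0.311, 1.553, 2.974]
contact_force: [-7.9, -1.4, 7.4]
grip_width: 39.5
```

```bash
python3 - <<'E'
from meas import *
turn(98.3);p,R,o=tool();print(p,R.round(4),o['contact_force'],o['moment'])
a=np.radians(8.3);d=p[:2]-[597.3,-158.3];print('stand',d@[np.cos(a),np.sin(a)],d@[-np.sin(a),np.cos(a)])
c=cap('wrist');save(c,'w6')
E
```

```text
y axis at -81.8 turn deg -0.1 q6 1.04
[ 590.84304592 -161.07437732   40.95390737] [[-0.0179  0.1426 -0.9896]
 [ 0.003  -0.9898 -0.1427]
 [-0.9998 -0.0056  0.0173]] [-7.9386155  -1.40561241  7.39655831] [-0.29493321  1.39051033 -0.04940529]
stand -6.789821152457093 -1.8132165435482483
```

View pics/w6.png

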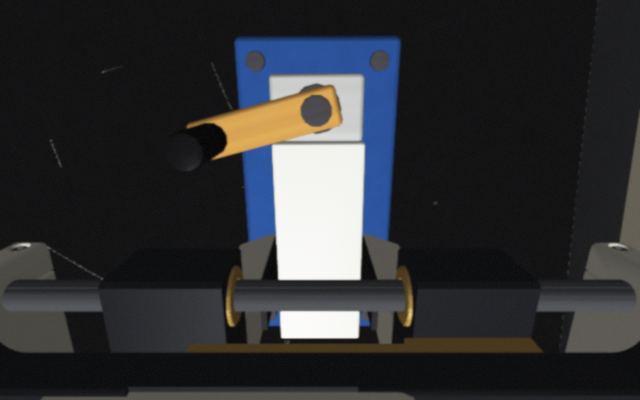

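The block's end (row 144) is almost at the stop (row 141) and the sides line up. I'll nudge forward until the force rises.

Call:
{"name": "step_arm", "arguments": {
  "targets": [
    [[0,0,-0.0005,0],[0,0,-0.001,0],[0,0,-0.0015,0],[0,0,-0.002,0],[0,0,-0.0025,0]]
  ]
}}

```text
time: 10.38
tool_pos: [590.9, -161.0, 40.9]
tcp_rot: [-0.277, 1.547, 3.008]
contact_force: [-14.9, -2.7, 11.3]
grip_width: 39.6
```

Call:
{"name": "step_arm", "arguments": {
  "targets": [
    [[0,0,-0.0005,0],[0,0,-0.001,0],[0,0,-0.001,0],[0,0,-0.001,0],[0,0,-0.001,0]]
  ]
}}

```text
time: 10.8
tool_pos: [590.8, -161.1, 40.9]
tcp_rot: [-0.266, 1.545, 3.019]
contact_force: [-8.7, -1.4, 6.9]
grip_width: 39.9
```

Call:
{"name": "step_arm", "arguments": {
  "targets": [
    [[0,0,0,0],[0,0,0,0],[0,0,0,0],[0,0,0,0],[0,0,0,0]]
  ],
  "jaw": 0.3
}}

```text
time: 11.22
tool_pos: [591.1, -160.9, 40.8]
tcp_rot: [-0.27, 1.545, 3.016]
contact_force: [1.2, -0.1, -0.5]
grip_width: 63.5
```

Call:
{"name": "step_arm", "arguments": {
  "targets": [
    [[-0.01,0,0.002,0],[-0.03,0,0.006,0],[-0.06,0,0.01,0],[-0.09,0,0.01,0],[-0.11,0,0.01,0]]
  ],
  "jaw": 0.3
}}

```text
time: 11.63
tool_pos: [584.8, -163.1, 154.7]
tcp_rot: [-0.228, 1.549, 3.057]
contact_force: [0.3, -0.2, -0.1]
grip_width: 64.5
```

```bash
python3 - <<'E'
from meas import *
p,R,o=tool();print(p,R.round(4),o['contact_force'])
c=cap('wrist');save(c,'w7');turn(98.3)
s=cap('side');cv2.imwrite('pics/s7.png',cv2.resize(s['color'][170:250,230:350,::-1],None,fx=5,fy=5,interpolation=cv2.INTER_CUBIC))
E
```

```text
[ 584.76010953 -163.09221864  154.74339708] [[-0.0215  0.1428 -0.9895]
 [ 0.0018 -0.9897 -0.1429]
 [-0.9998 -0.0049  0.021 ]] [ 0.3123946  -0.24014523 -0.09018913]
y axis at -81.78 turn deg -0.08 q6 1.04
```

View pics/w7.png

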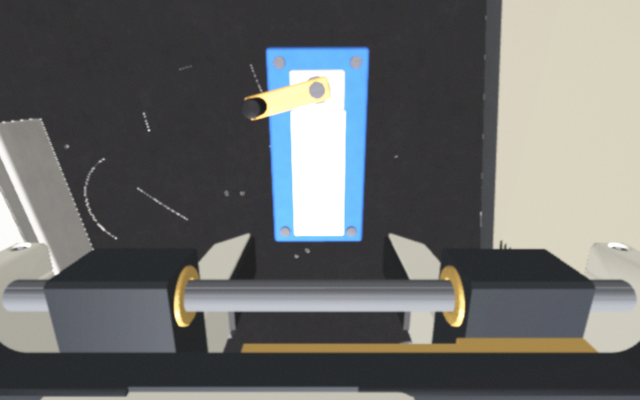

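The block now looks home: its sides run x 291–346, parallel to the foot, with no visible gap at the stop (row ~110). Checking this numerically against the foot, and locating the pin at (253,107).

```bash
cat > chk.py <<'E'
from meas import *
def chk():
    c=cap('wrist');lo=c['color'].min(2);hsv=cv2.cvtColor(c['color'],cv2.COLOR_RGB2HSV)
    O=cast(c,proj(c,[[597.3,-158.3,0]]),0)[0]
    blue=((hsv[...,1]>120)&(abs(hsv[...,0].astype(int)-108)<15))
    n,l,s,ce=cv2.connectedComponentsWithStats(blue.astype(np.uint8));k=1+np.argmax(s[1:,4])
    x,y,t=rect(c,l==k,12,'foot');a=np.radians(t);ax=np.array([np.cos(a),np.sin(a)]);ay=np.array([-ax[1],ax[0]]);O=np.array([x,y])-11*ax
    print('origin',O)
    n,l,s,ce=cv2.connectedComponentsWithStats((lo>200).astype(np.uint8))
    q=proj(c,[[590,-159.3,52]])[0].astype(int);m=l==l[q[1],q[0]]
    k=max(cv2.findContours(m.astype(np.uint8),cv2.RETR_EXTERNAL,cv2.CHAIN_APPROX_NONE)[0],key=cv2.contourArea)[:,0]
    P=cast(c,k,52)[:,:2]-O;S=np.c_[P@ax,P@ay];print('x range',S.min(0),S.max(0))
    for x0 in(-40,-20,0,20,40):
        r=S[abs(S[:,0]-x0)<4];print(x0,'sides',r[:,1].min().round(1),r[:,1].max().round(1))
    print('rear',[S[abs(S[:,1]-b)<3][:,0].min().round(1) for b in(-12,0,12)])
    return c,O,ax,ay
E
python3 - <<'E'
from chk import *
c,O,ax,ay=chk();lo=c['color'].min(2)
print(lo[100:120,300:345:8].T.tolist())
m=c['color'].max(2)<40
for v in range(96,120,2):print(v,c['color'][v,238:272,0].tolist())
E
```

```text
foot centre 608.6 -156.8 size 171.6 84.4 yaw 8.28
origin [ 597.66639454 -158.36928725]
x range [-50.5080974  -21.52656876] [77.65905533 36.5808738 ]
-40 sides -21.3 19.7
-20 sides -20.9 19.8
0 sides -21.3 19.4
20 sides -21.0 19.7
40 sides -20.6 19.9
rear [np.float64(-50.5), np.float64(-50.5), np.float64(-50.5)]
[[200, 202, 205, 208, 208, 207, 204, 210, 239, 255, 255, 255, 254, 255, 255, 255, 255, 255, 255, 255], [206, 209, 207, 206, 205, 213, 244, 255, 255, 255, 255, 255, 254, 255, 255, 255, 255, 255, 255, 255], [196, 199, 200, 199, 192, 206, 250, 255, 255, 255, 255, 255, 254, 255, 255, 255, 255, 255, 255, 255], [202, 205, 227, 250, 255, 255, 255, 255, 255, 255, 255, 255, 254, 255, 255, 255, 255, 255, 255, 255], [255, 255, 255, 255, 255, 255, 255, 255, 255, 255, 255, 255, 254, 255, 255, 255, 255, 255, 255, 255], [255, 255, 255, 255, 255, 255, 255, 255, 255, 255, 255, 255, 254, 255, 255, 255, 255, 255, 255, 255]]
96 [55, 56, 55, 57, 59, 57, 57, 56, 57, 56, 57, 58, 59, 65, 70, 79, 97, 115, 146, 174, 197, 222, 240, 248, 252, 254, 255, 255, 255, 255, 255, 255, 255, 255]
98 [56, 58, 56, 5
[... 973 characters left out ...]
 68, 68, 69, 68, 69, 68, 64, 57, 46, 31, 32, 31, 30, 41, 149, 251, 255, 255, 255, 255, 255]
112 [58, 58, 59, 61, 64, 64, 64, 68, 66, 67, 70, 71, 72, 70, 69, 71, 69, 70, 70, 68, 58, 45, 37, 32, 29, 38, 101, 229, 255, 255, 255, 255, 255, 255]
114 [58, 57, 59, 63, 64, 65, 68, 68, 69, 69, 73, 76, 77, 76, 75, 76, 74, 73, 73, 66, 61, 46, 35, 37, 44, 109, 230, 255, 255, 255, 255, 255, 255, 255]
116 [56, 57, 55, 58, 63, 67, 71, 74, 74, 75, 78, 82, 84, 83, 81, 83, 80, 79, 74, 67, 57, 70, 112, 174, 235, 253, 255, 255, 255, 255, 255, 255, 255, 255]
118 [55, 57, 56, 58, 55, 62, 70, 75, 81, 85, 88, 89, 93, 93, 93, 95, 96, 95, 109, 168, 232, 252, 255, 255, 255, 255, 255, 255, 252, 242, 229, 211, 182, 154]
```

```bash
python3 - <<'E'
from chk import *
c=cap('wrist');O=np.array([597.5,-158.3]);a=np.radians(8.3);ax=np.array([np.cos(a),np.sin(a)]);ay=np.array([-ax[1],ax[0]])
P=cast(c,[[250.5,110]],93)[0];d=P[:2]-O;s=np.array([d@ax,d@ay]);th=np.arctan2(64-s[0],s[1]);print('pin',P,s,'r',np.hypot(64-s[0],s[1]),'th',th)
for t in (th,.5,.8,1.1,1.4,1.57):
    q=O+ax*(64-42*np.sin(t))+ay*(42*np.cos(t));print(round(t,2),q.round(1))
q=O+ax*(64-42*np.sin(th))+ay*(42*np.cos(th));go(q[0],q[1],125)
E
```

```text
pin [ 644.07531388 -111.14939287   93.        ] [52.89395674 39.93330636] r 41.44892222291128 th 0.2712596976307347
0.27 [ 643.9 -110.6]
0.5 [ 635.6 -115.5]
0.8 [ 626.8 -124.5]
1.1 [ 621.  -135.6]
1.4 [ 618.8 -148. ]
1.57 [ 619.3 -155.1]
shift m [ 0.0255 -0.0428 -0.0672] from [ 584.1 -162.7  151.8]
```

Call:
{"name": "step_arm", "arguments": {
  "targets": [
    [[0.005,-0.009,-0.014,0],[0.01,-0.018,-0.028,0],[0.016,-0.027,-0.042,0],[0.021,-0.036,-0.056,0],[0.0255,-0.042,-0.067,0]]
  ],
  "jaw": 0.65
}}

```text
time: 12.25
tool_pos: [644.9, -108.9, 122.7]
tcp_rot: [-0.291, 1.544, 2.996]
contact_force: [0.0, -0.2, 0.3]
grip_width: 35.8
```

Call:
{"name": "step_arm", "arguments": {
  "targets": [
    [[0,0,0,0],[0,0,0,0],[0,0,0,0],[0,0,0,0],[0,0,0,0]]
  ]
}}

```text
time: 12.67
tool_pos: [644.7, -109.6, 123.2]
tcp_rot: [-0.284, 1.545, 3.002]
contact_force: [-0.1, 0.3, -0.8]
grip_width: 32.1
```

```bash
python3 - <<'E'
from chk import *
go(644,-111.5,74);c=cap('wrist');save(c,'w8');print(proj(c,[[644,-111.5,93]]))
E
```

```text
shift m [ 0.0492  0.0022 -0.0003] from [ 644.7 -109.6  123.2]
[[323.83026056 230.12889783]]
```

View pics/w8.png

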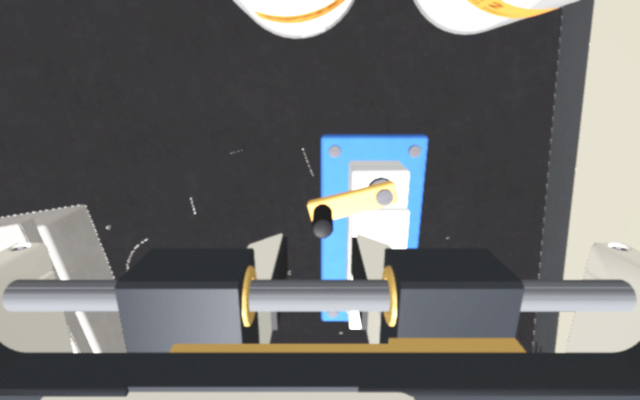

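The pin's top is at (322,229), within 2 px of the prediction and centred between the fingers. Descending and pinching it.

Call:
{"name": "step_arm", "arguments": {
  "targets": [
    [[0.01,0.0015,0,0],[0.02,0.0015,0,0],[0.03,0.0015,0,0],[0.04,0.0015,0,0],[0.047,0.0015,0,0]]
  ]
}}

```text
time: 13.13
tool_pos: [642.8, -110.8, 74.1]
tcp_rot: [-0.298, 1.543, 2.988]
contact_force: [0.2, -0.2, -0.7]
grip_width: 31.6
```

Call:
{"name": "step_arm", "arguments": {
  "targets": [
    [[0,0,0,0],[0,0,0,0],[0,0,0,0],[0,0,0,0],[0,0,0,0]]
  ],
  "jaw": 0.95
}}

```text
time: 13.55
tool_pos: [643.3, -111.3, 74.4]
tcp_rot: [-0.269, 1.544, 3.016]
contact_force: [1.7, -3.0, -2.6]
grip_width: 12.1
```

Call:
{"name": "step_arm", "arguments": {
  "targets": [
    [[0,0,0,0],[0,0,0,0],[0,0,0,0],[0,0,0,0],[0,0,0,0]]
  ]
}}

```text
time: 13.97
tool_pos: [643.4, -111.3, 74.4]
tcp_rot: [-0.268, 1.544, 3.018]
contact_force: [0.8, -1.0, -2.3]
grip_width: 11.6
```

```bash
python3 - <<'E'
from chk import *
p,R,o=tool();print(p,o['grip_width'],o['contact_force'])
O=np.array([597.5,-158.3]);a=np.radians(8.3);ax=np.array([np.cos(a),np.sin(a)]);ay=np.array([-ax[1],ax[0]])
d=p[:2]-O;s=np.array([d@ax,d@ay]);th=np.arctan2(64-s[0],s[1]);print(s,np.hypot(64-s[0],s[1]),th)
f=lambda t:O+ax*(64-42*np.sin(t))+ay*(42*np.cos(t))
for t in np.linspace(th,1.55,11):
    print(round(t,2),(R.T@np.r_[f(t)-f(th),0]/1000).round(4))
E
```

```text
[ 643.35843516 -111.2770346    74.4178622 ] 11.585183215841136 [ 0.78196838 -1.03403637 -2.31081339]
[52.16616088 39.91048746] 41.6279564385365 0.2882514425896463
0.29 [0. 0. 0.]
0.41 [0.0001 0.0018 0.005 ]
0.54 [0.0002 0.0043 0.0097]
0.67 [0.0003 0.0073 0.014 ]
0.79 [0.0004 0.0108 0.018 ]
0.92 [0.0004 0.0148 0.0214]
1.05 [0.0005 0.0192 0.0244]
1.17 [0.0005 0.024  0.0267]
1.3 [0.0005 0.029  0.0285]
1.42 [0.0005 0.0341 0.0296]
1.55 [0.0005 0.0394 0.03  ]
```

Call:
{"name": "step_arm", "arguments": {
  "targets": [
    [[0,0.0018,0.005,0],[0,0.0043,0.0097,0],[0,0.0073,0.014,0],[0,0.0108,0.018,0],[0,0.0148,0.0214,0]]
  ]
}}

```text
time: 14.38
tool_pos: [622.5, -125.9, 74.5]
tcp_rot: [-0.415, 1.54, 2.872]
contact_force: [-4.9, 10.4, 1.4]
grip_width: 12.2
```

```bash
cat > k.py <<'E'
from chk import *
p,R,o=tool();print(p,o['grip_width'],o['contact_force'])
O=np.array([597.5,-158.3]);a=np.radians(8.3);ax=np.array([np.cos(a),np.sin(a)]);ay=np.array([-ax[1],ax[0]])
d=p[:2]-O;s=np.array([d@ax,d@ay]);th=np.arctan2(64-s[0],s[1]);print(s,np.hypot(64-s[0],s[1]),th)
f=lambda t:O+ax*(64-42*np.sin(t))+ay*(42*np.cos(t))
for t in np.linspace(th,1.57,6):
    print(round(t,2),(R.T@np.r_[f(t)-p[:2],0]/1000).round(4))
E
python3 k.py
```

```text
[ 622.54278203 -125.92348121   74.52179076] 12.173727979699379 [-4.91804546 10.37655358  1.37044173]
[29.45422991 28.42231943] 44.735203957810455 0.8823402246030231
0.88 [-0.0001  0.0017 -0.0021]
1.02 [-0.      0.0064  0.0012]
1.16 [-0.      0.0115  0.0039]
1.29 [-0.      0.017   0.0059]
1.43 [-0.0001  0.0226  0.0071]
1.57 [-0.0001  0.0284  0.0075]
```

Call:
{"name": "step_arm", "arguments": {
  "targets": [
    [[0,0.005,0.0015,0],[0,0.0095,0.003,0],[0,0.015,0.005,0],[0,0.0215,0.007,0],[0,0.0284,0.0075,0]]
  ]
}}

```text
time: 14.8
tool_pos: [615.2, -152.1, 74.3]
tcp_rot: [-0.474, 1.529, 2.815]
contact_force: [-9.4, 6.7, 6.3]
grip_width: 11.8
```

Call:
{"name": "step_arm", "arguments": {
  "targets": [
    [[0,0,0,0],[0,0,0,0],[0,0,0,0],[0,0,0,0],[0,0,0,0]]
  ]
}}

```text
time: 15.22
tool_pos: [615.3, -151.9, 74.4]
tcp_rot: [-0.48, 1.53, 2.809]
contact_force: [2.8, 2.0, -3.4]
grip_width: 12.0
```

```bash
python3 k.py
```

```text
[ 615.32566048 -151.87216838   74.3990898 ] 11.973718521114094 [ 2.76569437  1.95774463 -3.42589638]
[18.56684811  3.78726053] 45.59072968245016 1.4876296398198474
1.49 [-0.0001  0.0003 -0.0036]
1.5 [-0.0001  0.001  -0.0035]
1.52 [-0.0002  0.0017 -0.0035]
1.54 [-0.0002  0.0024 -0.0034]
1.55 [-0.0002  0.0031 -0.0034]
1.57 [-0.0002  0.0038 -0.0034]
```

Call:
{"name": "step_arm", "arguments": {
  "targets": [
    [[0,0.001,0,0],[0,0.002,0,0],[0,0.0035,0,0],[0,0.005,0,0],[0,0.005,0,0]]
  ]
}}

```text
time: 15.63
tool_pos: [615.3, -156.0, 74.3]
tcp_rot: [-0.501, 1.527, 2.788]
contact_force: [-1.5, 5.9, 0.5]
grip_width: 11.7
```

Call:
{"name": "step_arm", "arguments": {
  "targets": [
    [[0,0,0,0],[0,0,0,0],[0,0,0,0],[0,0,0,0],[0,0,0,0]]
  ],
  "jaw": 0.6
}}

```text
time: 16.05
tool_pos: [615.4, -156.3, 74.5]
tcp_rot: [-0.494, 1.528, 2.795]
contact_force: [-0.2, -0.3, 0.9]
grip_width: 36.0
```

Call:
{"name": "step_arm", "arguments": {
  "targets": [
    [[-0.01,0,0,0],[-0.03,0,0,0],[-0.055,0,0,0],[-0.08,0,0,0],[-0.1,0,0.02,0]]
  ]
}}

```text
time: 16.47
tool_pos: [602.1, -160.7, 177.7]
tcp_rot: [-0.504, 1.532, 2.786]
contact_force: [-0.2, 0.6, -0.1]
grip_width: 36.7
```

```bash
python3 - <<'E'
from chk import *
c,O,ax,ay=chk();save(c,'w9')
E
```

```text
foot centre 608.4 -156.8 size 171.8 84.8 yaw 8.29
origin [ 597.52383056 -158.37083288]
x range [-49.68567401 -21.45262541] [77.92643048 19.54638552]
-40 sides -21.4 18.8
-20 sides -20.9 19.3
0 sides -21.2 19.0
20 sides -20.8 19.5
40 sides -21.0 19.1
rear [np.float64(-49.4), np.float64(-49.5), np.float64(-49.6)]
```

View pics/w9.png

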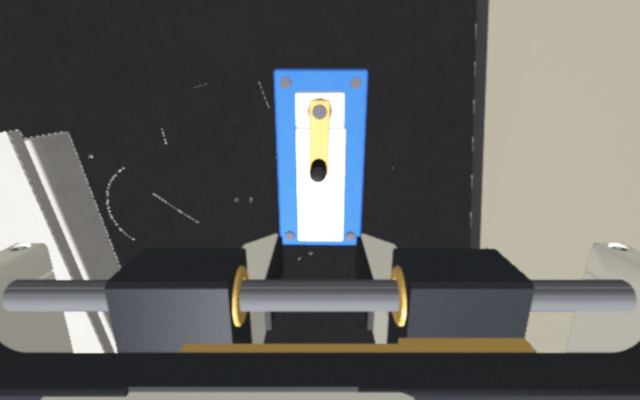

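The keeper lies straight along the block, with the pin at (318,172) and the hinge at (320,112). The block is still home and flush, and the gripper is clear of everything, so I'm handing in.

```bash
python3 - <<'E'
from plant import bot
print(bot.close_job(), bot.get_obs()['time'])
E
```

```text
the job is handed in; nothing more can be done
the job is handed in; nothing more can be done
```

I set the white block on the flat about 48 mm short of home and moved the grip back along it. Then I slid it in contact to the end stop, swung the keeper over its end by the pin, and handed in at about 16.5 s of the 51 s allowed. No verdict was reported.

**Final checks (last wrist picture):**
- **Block:** its free end is at x ≈ -49.5 mm in the stand frame, within about 0.5 mm of flush. Its sides are about 1 mm off centre, and it is square to the stand within about 0.01 rad.
- **Keeper:** it lies along the block at about 1.57 rad, judged by eye from the picture.
- **Gripper:** it is clear of everything, with force readings near zero.

**Disagreements and gaps:**
- The camera and the tool position differed sideways by about 1 mm.
- While moving the keeper pin, the tool ran up to 3.6 mm outside the pin's expected arc. The pin could only have slipped in the pads, and the keeper still ended straight.
- The arm never went near the dark block, dish or beaker, but I did not measure their positions again at the end.

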